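# Load a sampling kit tray: carton below, marker across the top

### The job

Load the blue kit tray in layers. First slide the red-banded carton, without lifting it off the tray, fully home into the tray's bay against the back stop; then lay the marker pen across the pair of notched posts over the carton, one end resting in each notch, without dropping it from a height. Leave the two specimen cups and the green-banded carton where they stand.

Things in the scene. Friction and masses are not known exactly. Their poses are not given: they have to be found in the camera images.
- kit_tray: blue plastic kit tray, fixed to the worktop. Origin: centre of the base plate's underside; x = loading direction (open front to back stop), y across, z up; other entries give mm in this frame. Base plate 250 (x) x 120 (y), 4 thick: the carton slides on its top at z 4. The front part (x -125 to -9) is a flat open loading apron, free of walls
- bay_home (a point): centre of the carton when fully home in the bay: x 72.5, y 0, z 26.5 mm in the tray's frame, axes parallel. Bay: side walls with inner faces at y +-33, x 48 to 119, 30 high; back stop face at x 115, 42 high; in front of the side walls, flared lead-in walls, 26 high, from x 50 to x -8, where they stand 93 apart
- cradle (a point): centre of the marker when it lies in both notches, along this y: x 70, y 0, z 64 mm in the tray's frame, axes parallel. The two posts stand over the bay's side walls at y +-37 (8 thick in y, 42 wide in x), each with a flared notch open upwards: floor at z 56, about 19 wide at the floor, 34 at the mouth, horn tips at z 75. The carton's top is at z 49
- carton_center (a point): white carton with a red band, 55 x 85 x 45 mm (its own x, y, z), 40 to 110 g, standing on the loading apron, its 85 mm side (own y) roughly along the loading direction. This point is its centre, half-way up. It fits with the 55 mm side across the bay (5.5 mm play each side); when home, its near end still sticks out 18 mm in front of the side walls, between the lead-in walls
- marker_center (a point): marker pen with white barrel and black cap, 135 mm long (along its own y), 16 mm thick, lying on the worktop. This point is its centre, half-way up; either end may go to either notch
- teal_cup_center (a point): bystander: specimen cup with teal lid, 52 mm across, 57 high; point at its centre, half-way up
- yellow_cup_center (a point): bystander: specimen cup with yellow lid, 52 mm across, 57 high; point at its centre, half-way up
- green_carton_center (a point): bystander: flat white carton with a green band, 60 x 80 x 30 mm; point at its centre, half-way up
There are look-alikes about, which are no part of the job. Leave any brown or pink look-alike of the part that bears carton_center alone.

How it is judged:
By the outcome, as a careful person would: the job done as asked, in the order asked, and still so for the second after the job is handed in, with the robot touching nothing.
It also fails if it takes over 59 s, if anything falls off the work surface, if the arm or the gripper's body presses on something with over 40 N, if the wrist force passes 120 N, or if a joint passes its speed limit or range.

### The arm

A 6-joint arm with a two-finger parallel gripper is mounted at the origin on a cart in front of the work surface, level with it; the furniture and walls round the work are solid. World frame = base frame: x ahead of the robot, y to its left, z up, the work surface at z = 0. Lengths are in m, angles in rad, forces in N, time in s.
With the tool pointing down it reaches from about 0.35 to 0.925 m from the base axis. Payload 6.4 kg.
Tool frame: the origin (TCP) lies at the very end of the fingers, on their centre line; the grasp point (between the pads) lies behind it (bot.grip_depth is the z of the grasp point in the tool frame, in m); z points along the fingers, y is the line along which they close (so a half turn about z gives the same grasp; the last joint's range is limited). The gripper opens to 85 mm and grips with 20 to 120 N. Pads are 22 mm wide; open, the fingers measure 114 mm over their backs; the gripper's body (76 mm by 85 mm) begins 54 mm behind the grasp point. The pads swing forward as they close: fully open they stand 13 mm farther back than shut.
Start: joints at [-1.416, 0.245, 1.558, -0, 1.339, -0.174], TCP at [0.21, -0.615, 0.231] pointing down, gripper open.
Joint ranges: [-3.13, 3.13], [-1.02, 2.26], [0.13, 2.54], [-0.95, 4.09], [0.21, 2.88], [-2.74, 2.74]. Speed limits (rad/s): [2.57, 2.57, 3.14, 3.14, 3.14, 3.14].

### API

Orientations are given as a 3x3 rotation matrix whose columns are the frame's x, y, z axes.
In Python, from bench import bot gives the robot as it stands.
- The arm moves only by the tool servo_tool, never from a script. Its argument "plan" is a list that holds one entry, the list of rows, each a list of 7 numbers: the closure, from -1 (fully open) to 1 (shut), so that 0 is half open, then the shift along the tool's x, y, z in m, then the turn, a rotation vector about the tool's x, y, z in degrees. A call has 1 to 20 rows; each row shifts and turns the commanded pose from where the row before left it, along the tool's axes as they then stand; what a row does not reach is not made up. A row lasts 1/8 s, in which the tool goes at most 62.5 mm and 10.7 degrees, less where a joint would pass 70% of its speed; a pose out of reach is approached as far as the arm can. A call with a gripper value outside its range is refused whole. The fingers move at their own pace and stop on an object; the grip force is fixed at half the most. Time passes only in rows, so rows that do not move let the fingers close. It gives the time, the measured TCP pose, the force, the opening and the grip force at its end, in the units of the state.
- bot.observe(): the state, without advancing time (a new reading comes with each control period).
- bot.get_image(name): name is "side" or "top" or "wrist"; returns the picture (480x640x3 uint8, blue, green, red); there is no depth.
- bot.camera_info(name): a dict with "intrinsics" (3x3 intrinsics, pixels), "pose" (4x4, takes a point from camera to world coordinates); the wrist camera has in their place "mount" (4x4, takes a point from camera to tool coordinates, whose origin is the TCP and whose axes are the flange's). Camera axes: x right, y down, z forward; pixel columns grow to the right and rows downward; lengths in m; the calibration is good to about 2 mm. A picture is of the moment at which its call begins: read the wrist's pose just before it. camera_info takes no time and is no camera call.
- bot.finish_job(): hands the job in; it is judged then, once.
The state is a dict: "clock": time; "qpos": joint angles; "qd": joint speeds; "joint_efforts": joint torques, N m; "eef_pos": TCP position; "tcp_rot": TCP orientation; "contact_force": force on the tool from outside, world axes, zero at the start; "ft_torque": the same for the moment, N m; "width": opening from 0.0 (shut) to 1.0 (fully open); "grasp_force": force on a finger pad.
Only numpy, scipy, OpenCV 4.12 (cv2) and the standard library are available. Lean on these libraries where they do the work, as an engineer would, in place of code of your own. Each camera call takes 0.05 s, during which the arm holds its last target. There are 200 camera calls.

## Working session

There is one attempt and no reset: what is moved stays moved. The work goes in short steps, Python scripts to look and compute and a tool call to move; the robot and the scene stay as the last step left them, time stands still between calls to the robot, and variables do not carry over. Pictures are saved under pics/ and viewed, at most 10 in all, crops included, and the job is handed in when it is done.

Besides the shell and the picture viewer there is one more tool, called after "Call:" by a JSON object that holds its "op" and its "data", one argument or row to a line. servo_tool: Moves the arm, as the interface text tells. Its arguments: {"type":"object","properties":{"plan":{"type":"array","items":{"type":"array","items":{"type":"array","items":{"type":"number"}}}}},"required":["plan"]}

```bash
mkdir -p pics; ls; python3 - <<'E'
from bench import bot
import cv2,numpy as np
np.set_printoptions(precision=4,suppress=True)
for n in("side","top"):
    cv2.imwrite(f"pics/{n}0.png",bot.get_image(n)); c=bot.camera_info(n); print(n,c["intrinsics"],c["pose"])
print(bot.camera_info("wrist"),bot.grip_depth); s=bot.observe(); print(s)
E
```

```text
pics
side [[498.3791   0.     315.1615]
 [  0.     498.3791 240.335 ]
 [  0.       0.       1.    ]] [[ 0.9815 -0.1144  0.1538  0.398 ]
 [-0.1917 -0.5929  0.7821 -0.8878]
 [ 0.0017 -0.7971 -0.6038  0.6912]
 [ 0.      0.      0.      1.    ]]
top [[507.8133   0.     335.4481]
 [  0.     507.8133 240.8593]
 [  0.       0.       1.    ]] [[-0.0239 -0.9866  0.1615  0.3268]
 [-0.9995  0.0201 -0.025  -0.0827]
 [ 0.0214 -0.162  -0.9866  1.373 ]
 [ 0.      0.      0.      1.    ]]
{'intrinsics': array([[425.1524,   0.    , 323.9064],
       [  0.    , 425.1524, 236.8863],
       [  0.    ,   0.    ,   1.    ]]), 'mount': array([[-0.0003, -0.9613, -0.2754,  0.0695],
       [ 1.    , -0.0005,  0.0006,  0.    ],
       [-0.0007, -0.2754,  0.9613, -0.1424],
       [ 0.    ,  0.    ,  0.    ,  1.    ]])} -0.0187
{'clock': 0.1, 'qpos': array([-1.4161,  0.2458,  1.5589,  0.    ,  1.3387, -0.1741]), 'qd': array([-0.001 , -0.002 , -0.0038,  0.0012, -0.0002,  0.0003]), 'joint_efforts': array([  0.001 , -43.0673, -32.7127,  -0.0001,   0.0029,  -0.    ]), 'eef_pos': array([ 0.2098, -0.6147,  0.2303]), 'tcp_rot': array([[ 0.9464,  0.3229, -0.0003],
       [ 0.3229, -0.9464,  0.0018],
       [ 0.0003, -0.0018, -1.    ]]), 'contact_force': array([ 0.4173, -0.2951,  0.6061]), 'ft_torque': array([ 0.0531, -0.0058, -0.0479]), 'grasp_force': 0.0, 'width': 0.9986879131622881}
```

View pics/side0.png

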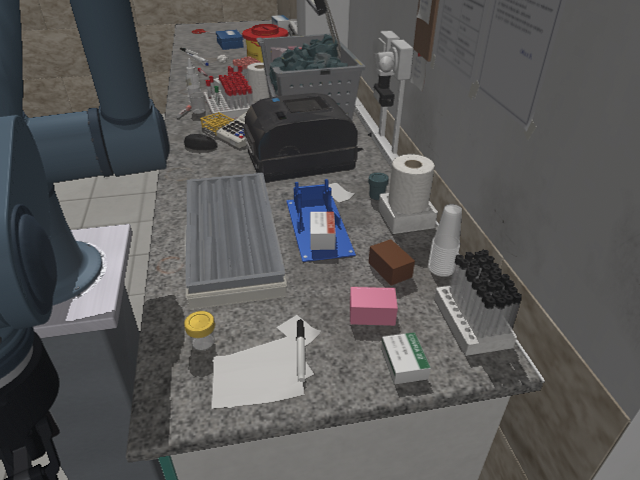

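View pics/top0.png

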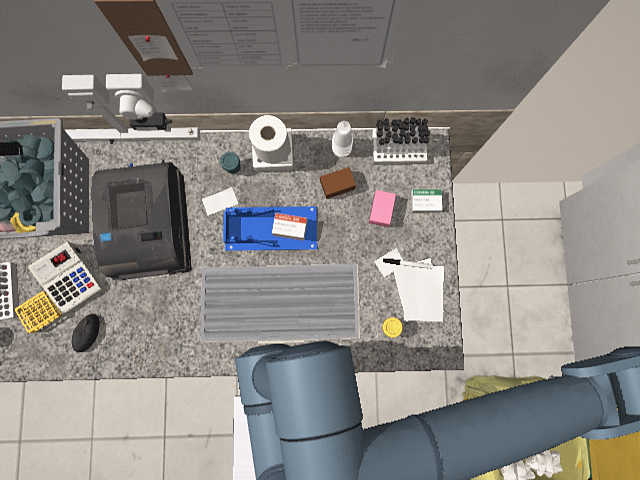

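The side view shows the blue tray at (320,225), with the red-banded carton at (322,230) on its apron. The marker lies at (301,350), yellow cup at (200,330), teal cup at (378,185), and green carton at (405,357). In the top view the tray is at (271,228) with its open front to the right (world -y), and the marker is near (408,263), partly on white paper.

```bash
cat > h.py <<'E'
from bench import bot
import cv2,numpy as np
np.set_printoptions(precision=4,suppress=True)
def cam(n,s=None):
    c=bot.camera_info(n); K=c["intrinsics"]
    if n!="wrist": return K,c["pose"]
    T=np.eye(4); T[:3,:3]=s["tcp_rot"]; T[:3,3]=s["eef_pos"]
    return K,T@c["mount"]
def plane(C,px,z):
    K,T=C; px=np.atleast_2d(px).astype(float)
    d=(T[:3,:3]@np.linalg.inv(K)@np.c_[px,np.ones(len(px))].T).T
    return T[:3,3]+d*((z-T[2,3])/d[:,2])[:,None]
def tri(C1,p1,C2,p2):
    P=[C[0]@np.linalg.inv(C[1])[:3] for C in(C1,C2)]
    X=cv2.triangulatePoints(*P,np.atleast_2d(p1).astype(float).T,np.atleast_2d(p2).astype(float).T); return (X[:3]/X[3]).T
def delta(p,yaw_y):
    """tool-frame shift to world p (tool down, tool y at world yaw yaw_y deg) and turn about tool z"""
    s=bot.observe(); R=s["tcp_rot"]; a=np.radians(yaw_y)
    y=np.array([np.cos(a),np.sin(a),0]); z=np.array([0,0,-1.]); Rt=np.c_[np.cross(y,z),y,z]
    print("shift mm",R.T@(np.array(p)-s["eef_pos"])*1e3,"turn deg",np.degrees(cv2.Rodrigues(R.T@Rt)[0].ravel()))
def masks(im):
    h=cv2.cvtColor(im,cv2.COLOR_BGR2HSV); f=lambda a,b:cv2.inRange(h,a,b)
    return dict(blue=f((108,150,60),(125,255,255)),red=f((0,130,100),(8,255,255))|f((172,130,100),(180,255,255)),
      black=f((0,0,0),(180,255,45)),white=f((0,0,190),(180,40,255)))
E
python3 - <<'E'
from h import *
C=cam("top");S=cam("side")
print(plane(C,[[320,207],[317,250],[223,207],[271,228],[290,227],[384,261],[433,268],[392,327],[427,200]],0.0))
print(plane(S,[[301,320],[301,380]],0.008), plane(S,[[307,259],[354,252]],0.004))
s=bot.observe(); print(np.degrees(np.arctan2(*s["tcp_rot"][1::-1,1])))
delta([.40,-.32,.30],-90); delta([.40,0.0,.32],-90)
E
```

```text
[[ 0.6475 -0.077   0.    ]
 [ 0.5273 -0.0665  0.    ]
 [ 0.6525  0.1903  0.    ]
 [ 0.591   0.0585  0.    ]
 [ 0.5927  0.0065  0.    ]
 [ 0.4932 -0.2486  0.    ]
 [ 0.4712 -0.3818  0.    ]
 [ 0.3153 -0.2631  0.    ]
 [ 0.6618 -0.3755  0.    ]]
[[ 0.4986 -0.2405  0.008 ]
 [ 0.4755 -0.3746  0.008 ]] [[ 0.5427 -0.0603  0.004 ]
 [ 0.6493 -0.056   0.004 ]]
-71.16380327115661
shift mm [ 275.1716 -217.6082  -69.2666] turn deg [-0.1032 -0.0018 18.8362]
shift mm [ 378.4942 -520.5056  -88.6989] turn deg [-0.1032 -0.0018 18.8362]
```

Call:
{"op": "servo_tool", "data": {
  "plan": [
    [[-1,0.036,-0.0225,-0.004,0,0,0],[-1,0.036,-0.0225,-0.004,0,0,0],[-1,0.036,-0.0225,-0.004,0,0,0],[-1,0.036,-0.0225,-0.004,0,0,0],[-1,0.036,-0.0225,-0.004,0,0,0],[-1,0.036,-0.0225,-0.004,0,0,0],[-1,0.036,-0.0225,-0.004,0,0,0],[-1,0.036,-0.0225,-0.004,0,0,0],[-1,0.036,-0.0225,-0.004,0,0,0],[-1,0.036,-0.0225,-0.004,0,0,0],[-1,0.036,-0.0225,-0.004,0,0,0],[-1,0.036,-0.0225,-0.004,0,0,0],[-1,0,0,0,0,0,-10],[-1,0,0,0,0,0,-10],[-1,0,0,0,0,0,-10],[-1,0,0,0,0,0,-10],[-1,0,0,0,0,0,-10],[-1,0,0,0,0,0,-10],[-1,0,0,0,0,0,-10],[-1,0,0,0,0,0,-1]]
  ]
}}

```text
clock: 2.6
eef_pos: [0.5313, -0.22, 0.2788]
tcp_rot: [[0.004, 1.0, -0.001], [1.0, -0.004, 0.001], [0.001, -0.001, -1.0]]
contact_force: [-0.4, -0.8, 0.0]
width: 1.002
grasp_force: 0.0
```

```bash
cat > snap.py <<'E'
from h import *
import sys,pickle
s=bot.observe(); im=bot.get_image("wrist"); n=sys.argv[1]
cv2.imwrite(f"pics/{n}.png",im); pickle.dump(cam("wrist",s),open(n+".pkl","wb")); print(s["eef_pos"],np.degrees(np.arctan2(*s["tcp_rot"][1::-1,1])),abs(s["qd"]).max())
E
python3 snap.py m1
```

```text
[ 0.5313 -0.22    0.2788] -0.2218902626113671 0.09772021827288864
```

View pics/m1.png

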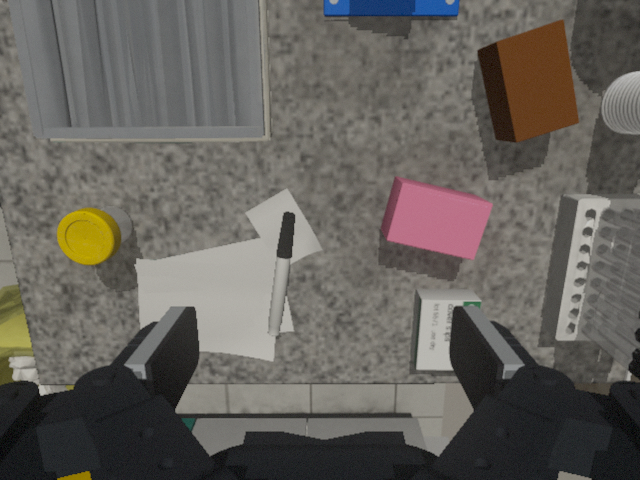

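The wrist view shows the marker from cap end (289,212) to barrel end (273,334). The pink and brown decoys and both bystanders in view are clear of it. Next I look at the tray from two positions.

Call:
{"op": "servo_tool", "data": {
  "plan": [
    [[-1,0.041,0,0,0,0,0],[-1,0.041,0,0,0,0,0],[-1,0.041,0,0,0,0,0],[-1,0.041,0,0,0,0,0],[-1,0.041,0,0,0,0,0],[-1,0.041,0,0,0,0,0],[-1,0.041,0,0,0,0,0],[-1,0.041,0,0,0,0,0],[-1,0,0,0,0,0,0],[-1,0,0,0,0,0,0]]
  ]
}}

```text
clock: 3.9
eef_pos: [0.5324, 0.1075, 0.2792]
tcp_rot: [[0.004, 1.0, -0.0], [1.0, -0.004, -0.0], [-0.0, -0.0, -1.0]]
contact_force: [0.5, -0.0, 0.1]
width: 0.998
grasp_force: 0.0
```

```bash
python3 snap.py t1
```

```text
[0.5324 0.1075 0.2792] -0.22402978556896322 0.020416793017092004
```

Call:
{"op": "servo_tool", "data": {
  "plan": [
    [[-1,0,0.04,0,0,0,0],[-1,0,0.04,0,0,0,0],[-1,0,0.04,0,0,0,0],[-1,0,0,0,0,0,0],[-1,0,0,0,0,0,0]]
  ]
}}

```text
clock: 4.58
eef_pos: [0.6522, 0.1065, 0.279]
tcp_rot: [[0.004, 1.0, -0.001], [1.0, -0.004, -0.0], [-0.0, -0.001, -1.0]]
contact_force: [0.0, 1.0, 0.0]
width: 1.005
grasp_force: 0.0
```

```bash
python3 snap.py t2; python3 -c "
import cv2
a=cv2.imread('pics/t1.png');b=cv2.imread('pics/t2.png')
print(a.shape);cv2.imwrite('pics/t12.png',cv2.vconcat([a[0:300],b[0:300]]))"
```

```text
[0.6522 0.1065 0.279 ] -0.25427932909946493 0.023407507274308393
(480, 640, 3)
```

View pics/t12.png

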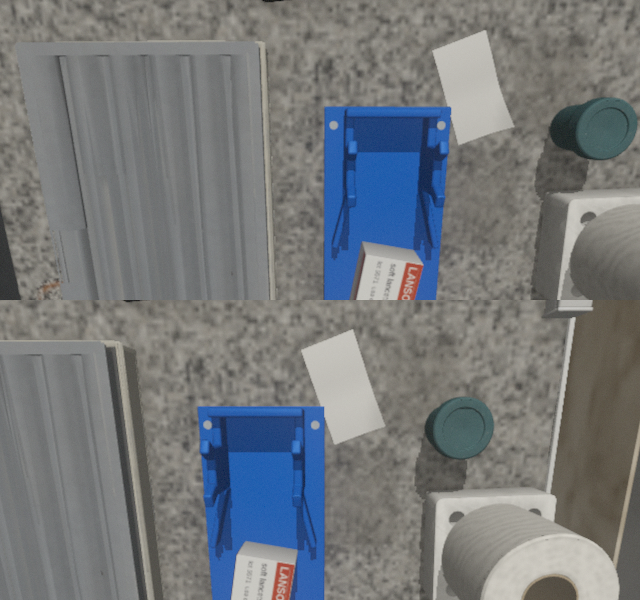

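The tray is shown in both shots, with pins at t1 (334,125) and (441,125), and t2 (208,125) and (315,125). The posts lie just below them. The carton's front part is on the apron, rotated about 10 degrees. I'll view the lower half enlarged.

```bash
python3 - <<'E'
from h import *
o=[]
for n,x0 in(("t1",290),("t2",170)):
    im=cv2.imread(f"pics/{n}.png"); b=masks(im)["blue"]
    k,l,st,ce=cv2.connectedComponentsWithStats(b); i=1+st[1:,4].argmax(); c=max(cv2.findContours((l==i).astype(np.uint8),0,2)[0],key=cv2.contourArea)
    h=cv2.convexHull(c); print(n,cv2.approxPolyDP(h,4,True).reshape(-1,2).tolist())
    o.append(cv2.resize(im[100:400,x0:x0+200],None,fx=2,fy=2,interpolation=2))
cv2.imwrite("pics/c12.png",cv2.hconcat(o))
E
```

```text
t1 [[449, 107], [431, 342], [325, 342], [325, 108]]
t2 [[323, 107], [323, 342], [217, 342], [198, 107]]
```

View pics/c12.png

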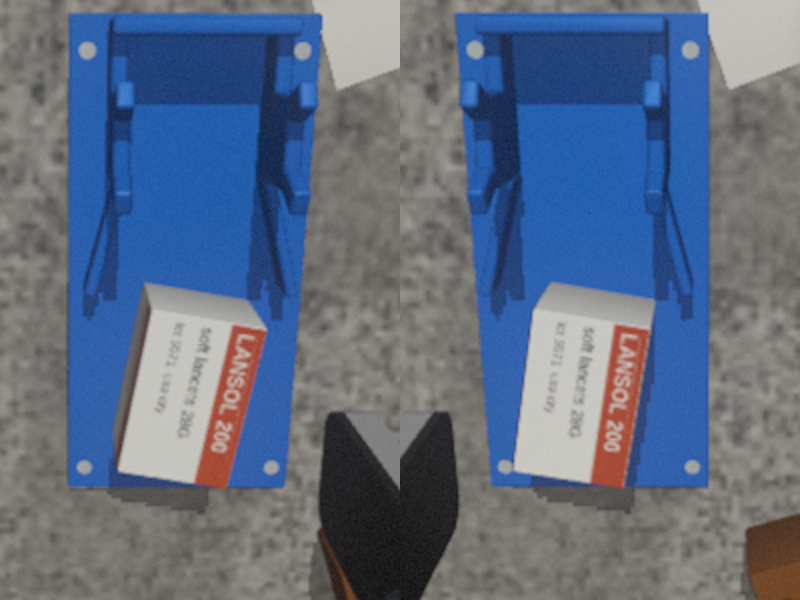

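The crop shows the four tray pins clearly. The carton's top-face corners are at panel pixels (150,305), (267,328), (228,487) and (118,472) on the left, and (533,308), (655,328), (625,487) and (514,470) on the right.

```bash
python3 - <<'E'
from h import *
import pickle
C1,C2,M=[pickle.load(open(n+".pkl","rb")) for n in("t1","t2","m1")]
def P(a,x0,off): a=np.array(a,float); return np.c_[(a[:,0]-off)/2+x0,a[:,1]/2+100]
pin=tri(C1,P([[87,50],[302,50],[84,467],[271,467]],290,0),C2,P([[475,50],[690,50],[505,467],[692,467]],170,400))
car=tri(C1,P([[150,305],[267,328],[228,487],[118,472]],290,0),C2,P([[533,308],[655,328],[625,487],[514,470]],170,400))
print("pins",pin,pin.mean(0)); print("carton",car,car.mean(0))
ax=pin[:2].mean(0)-pin[2:].mean(0); ta=np.degrees(np.arctan2(ax[1],ax[0])); cx=(car[0]+car[1]-car[2]-car[3])
print("tray x yaw",ta,np.linalg.norm(ax),"carton long yaw",np.degrees(np.arctan2(cx[1],cx[0])),np.linalg.norm(cx)/2,np.linalg.norm(car[0]-car[1]),np.linalg.norm(car[2]-car[3]))
# top-plane hull corners at z=.004 (front edge, back edge)
print(plane(C1,[[325,342.5],[431.5,342.5]],.004),plane(C1,[[325,107.5]],.004),plane(C2,[[217,342.5],[323.5,342.5],[323.5,107.5]],.004))
print("marker",plane(M,[[289,212],[273,334]],.008))
E
```

```text
pins [[ 0.5416  0.1675  0.0042]
 [ 0.6436  0.1671  0.0044]
 [ 0.5404 -0.0526  0.0047]
 [ 0.6424 -0.0529  0.0049]] [0.592  0.0573 0.0046]
carton [[ 0.5702  0.0529  0.0455]
 [ 0.6264  0.0405  0.041 ]
 [ 0.6104 -0.0396  0.0486]
 [ 0.5562 -0.031   0.0479]] [0.5908 0.0057 0.0457]
tray x yaw 89.68574215409593 0.22003331345664415 carton long yaw 79.61773735357252 0.08353428196298358 0.057748333152024704 0.054850729393428894
[[ 0.5327 -0.0639  0.004 ]
 [ 0.6499 -0.0644  0.004 ]] [[0.5336 0.1836 0.004 ]] [[ 0.5334 -0.064   0.004 ]
 [ 0.6505 -0.0645  0.004 ]
 [ 0.6517  0.1828  0.004 ]]
marker [[ 0.4961 -0.243   0.008 ]
 [ 0.4752 -0.3779  0.008 ]]
```

Call:
{"op": "servo_tool", "data": {
  "plan": [
    [[-1,-0.025,-0.013,0.03,0,0,0],[-1,-0.025,-0.013,0.03,0,0,0],[-1,-0.025,-0.013,0.03,0,0,0],[-1,-0.025,-0.013,0.03,0,0,0],[-1,-0.0255,-0.014,0.03,0,0,0],[-1,0,0,0,0,0,5],[-1,0,0,0,0,0,5.1],[-1,0,0,0.03,0,0,0],[-1,0,0,0.03,0,0,0],[-1,0,0,0.03,0,0,0],[-1,0,0,0.017,0,0,0],[-1,0,0,0,0,0,0]]
  ]
}}

```text
clock: 6.12
eef_pos: [0.5851, -0.0176, 0.0216]
tcp_rot: [[0.178, 0.984, -0.002], [0.984, -0.178, 0.0], [0.0, -0.002, -1.0]]
contact_force: [0.4, -0.5, 0.1]
width: 0.998
grasp_force: 0.0
```

```bash
python3 - <<'E'
from h import *
s=bot.observe(); print(s["eef_pos"],np.degrees(np.arctan2(*s["tcp_rot"][1::-1,1])))
delta([.586,-.019,.022],-10.4)
im=bot.get_image("side"); cv2.imwrite("pics/s1.png",cv2.resize(im[150:300,240:440],None,fx=3,fy=3))
E
```

```text
[ 0.5851 -0.0176  0.0216] -10.268080695427372
shift mm [-1.19    1.1398 -0.3609] turn deg [-0.1125 -0.0051  0.1319]
```

View pics/s1.png

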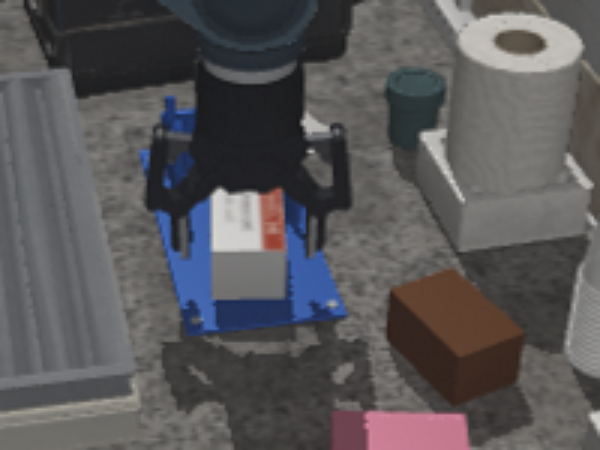

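The fingers straddle the carton evenly; close, straighten, slide.

Call:
{"op": "servo_tool", "data": {
  "plan": [
    [[1,0,0,0,0,0,0],[1,0,0,0,0,0,0],[1,0,0,0,0,0,0],[1,0,0,0,0,0,0],[1,0,0,0,0,0,0],[1,0,0,0,0,0,0],[1,0,0,0,0,0,-2.5],[1,0,0,0,0,0,-2.5],[1,0,0,0,0,0,-2.5],[1,0,0,0,0,0,-2.5],[1,0.01,0.001,0,0,0,0],[1,0.01,0.001,0,0,0,0],[1,0.01,0.001,0,0,0,0],[1,0.01,0.002,0,0,0,0],[1,0.01,0.002,0,0,0,0],[1,0,0,0,0,0,0]]
  ]
}}

```text
clock: 8.18
eef_pos: [0.5949, 0.0325, 0.024]
tcp_rot: [[0.004, 1.0, 0.003], [1.0, -0.004, -0.0], [-0.0, 0.003, -1.0]]
contact_force: [0.8, 1.3, 6.3]
width: 0.629
grasp_force: 64.9
```

Call:
{"op": "servo_tool", "data": {
  "plan": [
    [[-1,0,0,0,0,0,0],[-1,0,0,0,0,0,0],[-1,0,0,0,0,0,0],[-1,0,0,0,0,0,0],[-1,0,0,-0.03,0,0,0],[-1,0,0,-0.03,0,0,0],[-1,0,0,-0.03,0,0,0],[-1,-0.02,0,-0.02,0,0,0],[0.4,-0.03,0,0,0,0,0],[0.4,0,0,0,0,0,0]]
  ]
}}

```text
clock: 9.43
eef_pos: [0.593, -0.0203, 0.1323]
tcp_rot: [[0.008, 1.0, -0.0], [1.0, -0.008, -0.0], [-0.0, -0.0, -1.0]]
contact_force: [-0.4, -0.2, 0.0]
width: 0.604
grasp_force: 0.0
```

```bash
python3 snap.py p1
```

```text
[ 0.593  -0.0203  0.1323] -0.4458947459059625 0.035677350383809744
```

View pics/p1.png

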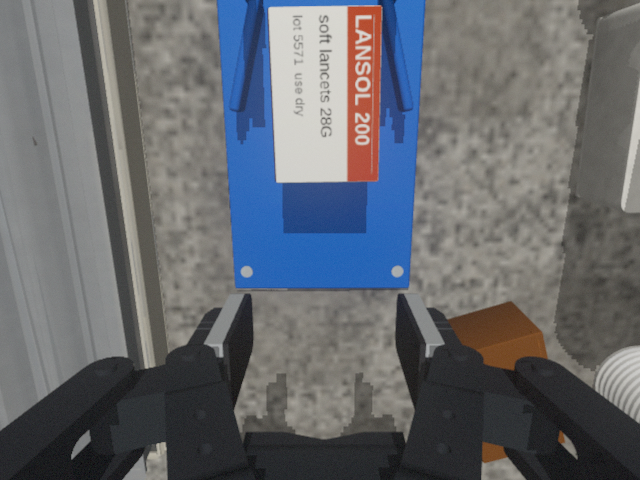

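The carton now sits between the lead-in walls, straight. Its top corners are at about (269,7), (381,5), (380,182) and (276,183), and the front pins are at (246,271) and (397,271).

```bash
python3 - <<'E'
from h import *
import pickle
C=pickle.load(open("p1.pkl","rb"))
print(plane(C,[[269,7],[381,5],[380,182],[276,183]],.049)); print(plane(C,[[246,271],[397,271]],.004))
print(bot.observe()["width"])
E
```

```text
[[0.5675 0.0991 0.049 ]
 [0.621  0.0995 0.049 ]
 [0.6229 0.0147 0.049 ]
 [0.5675 0.0147 0.049 ]]
[[ 0.5397 -0.052   0.004 ]
 [ 0.6421 -0.0529  0.004 ]]
0.5141888792587905
```

Call:
{"op": "servo_tool", "data": {
  "plan": [
    [[0.45,0,0,0.03,0,0,0],[0.45,0,0,0.03,0,0,0],[0.45,0,0,0.03,0,0,0],[0.45,0,0,0.02,0,0,0],[0.45,0.01,0,0,0,0,0],[0.45,0.008,0,0,0,0,0],[0.45,0.008,0,0,0,0,0],[0.45,0.008,0,0,0,0,0],[0.45,0.008,0,0,0,0,0],[0.45,0.008,0,0,0,0,0],[0.45,0.008,0,0,0,0,0],[0.45,0,0,0,0,0,0]]
  ]
}}

```text
clock: 10.98
eef_pos: [0.5931, 0.0409, 0.022]
tcp_rot: [[0.004, 1.0, -0.001], [1.0, -0.004, 0.0], [0.0, -0.001, -1.0]]
contact_force: [-0.9, 0.6, -0.5]
width: 0.275
grasp_force: 0.0
```

Call:
{"op": "servo_tool", "data": {
  "plan": [
    [[0.45,0.006,0,0,0,0,0],[0.45,0.006,0,0,0,0,0],[0.45,0.006,0,0,0,0,0],[0.45,0.006,0,0,0,0,0],[0.45,0.004,0,0,0,0,0],[0.45,0.003,0,0,0,0,0],[0.45,0,0,0,0,0,0]]
  ]
}}

```text
clock: 11.85
eef_pos: [0.5936, 0.0714, 0.0223]
tcp_rot: [[0.004, 1.0, 0.0], [1.0, -0.004, 0.0], [0.0, 0.0, -1.0]]
contact_force: [0.6, 0.1, -0.1]
width: 0.272
grasp_force: 0.0
```

Call:
{"op": "servo_tool", "data": {
  "plan": [
    [[0.45,0.002,0,0,0,0,0],[0.45,0.0015,0,0,0,0,0],[0.45,0,0,0,0,0,0]]
  ]
}}

```text
clock: 12.22
eef_pos: [0.5936, 0.0748, 0.0223]
tcp_rot: [[0.005, 1.0, 0.0], [1.0, -0.005, 0.0], [0.0, 0.0, -1.0]]
contact_force: [-0.4, 0.8, -0.4]
width: 0.277
grasp_force: 0.0
```

Call:
{"op": "servo_tool", "data": {
  "plan": [
    [[0.45,0.0015,0,0,0,0,0],[0.45,0,0,0,0,0,0]]
  ]
}}

```text
clock: 12.48
eef_pos: [0.5936, 0.0763, 0.0223]
tcp_rot: [[0.005, 1.0, 0.0], [1.0, -0.005, 0.0], [0.0, 0.0, -1.0]]
contact_force: [-0.1, -0.2, 0.3]
width: 0.274
grasp_force: 0.0
```

Call:
{"op": "servo_tool", "data": {
  "plan": [
    [[0.45,0.0015,0,0,0,0,0],[0.45,0,0,0,0,0,0]]
  ]
}}

```text
clock: 12.72
eef_pos: [0.5936, 0.0778, 0.0223]
tcp_rot: [[0.005, 1.0, 0.0], [1.0, -0.005, 0.0], [0.0, -0.0, -1.0]]
contact_force: [0.8, 0.5, -0.2]
width: 0.271
grasp_force: 0.0
```

Call:
{"op": "servo_tool", "data": {
  "plan": [
    [[0.45,0.0015,0,0,0,0,0],[0.45,0,0,0,0,0,0]]
  ]
}}

```text
clock: 12.98
eef_pos: [0.5935, 0.0789, 0.0223]
tcp_rot: [[0.005, 1.0, -0.0], [1.0, -0.005, -0.0], [-0.0, -0.0, -1.0]]
contact_force: [-0.8, -2.2, -0.4]
width: 0.274
grasp_force: 1.0
```

Call:
{"op": "servo_tool", "data": {
  "plan": [
    [[0.45,0.0015,0,0,0,0,0],[0.45,0,0,0,0,0,0]]
  ]
}}

```text
clock: 13.22
eef_pos: [0.5936, 0.079, 0.0223]
tcp_rot: [[0.004, 1.0, -0.001], [1.0, -0.004, -0.003], [-0.003, -0.001, -1.0]]
contact_force: [-1.6, -8.2, 0.8]
width: 0.271
grasp_force: 4.2
```

```bash
python3 snap.py p2
```

```text
[0.5936 0.079  0.0223] -0.23616857868926758 0.005087776047691114
```

View pics/p2.png

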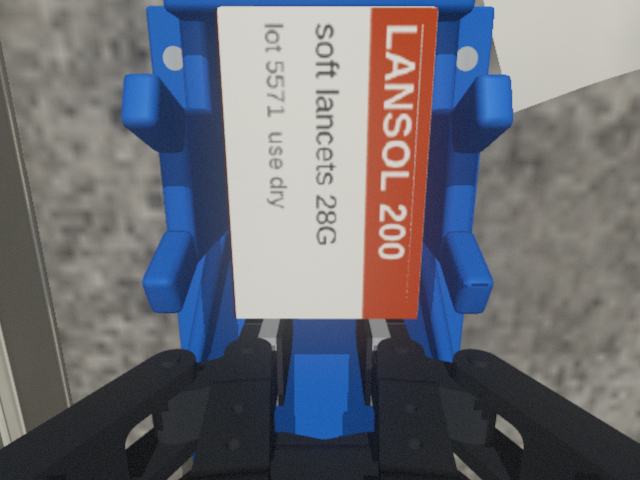

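The carton is square in the bay, and force has built up to 8 N with no further motion, so it is against the back stop. Now I retreat and look at the marker from a second place.

Call:
{"op": "servo_tool", "data": {
  "plan": [
    [[0.45,-0.015,0,0,0,0,0],[0.45,-0.02,0,-0.01,0,0,0],[0.45,0,0,-0.04,0,0,0],[0.45,0,0,-0.04,0,0,0],[-0.2,0,0,-0.04,0,0,0],[-0.2,0,0,-0.04,0,0,0],[-0.2,-0.036,-0.012,0,0,0,0],[-0.2,-0.036,-0.012,0,0,0,0],[-0.2,-0.036,-0.012,0,0,0,0],[-0.2,-0.036,-0.012,0,0,0,0],[-0.2,-0.036,-0.012,0,0,0,0],[-0.2,-0.036,-0.012,0,0,0,0],[-0.2,-0.036,-0.012,0,0,0,0],[-0.2,-0.036,-0.012,0,0,0,0],[-0.2,-0.036,-0.012,0,0,0,0],[-0.2,0,0,0,0,0,8.6],[-0.2,0,0,0,0,0,0],[-0.2,0,0,0,0,0,0]]
  ]
}}

```text
clock: 15.52
eef_pos: [0.4839, -0.2779, 0.1926]
tcp_rot: [[0.152, 0.988, 0.0], [0.988, -0.152, -0.0], [-0.0, 0.0, -1.0]]
contact_force: [-0.4, -0.4, -0.1]
width: 0.595
grasp_force: 0.0
```

```bash
python3 snap.py m2; python3 - <<'E'
import cv2,pickle
from h import *
im=cv2.imread("pics/m2.png"); C=pickle.load(open("m2.pkl","rb"))
P=C[0]@np.linalg.inv(C[1])[:3]
for X in([.4961,-.243,.008],[.4752,-.3779,.008]):
    p=P@np.r_[X,1]; print(p[:2]/p[2])
C1,C2=[pickle.load(open(n+".pkl","rb")) for n in("t1","t2")]
def Q(a,x0,off): a=np.array(a,float); return np.c_[(a[:,0]-off)/2+x0,a[:,1]/2+100]
h=tri(C1,Q([[125,93],[122,200],[308,94],[302,198]],290,0),C2,Q([[470,95],[480,200],[655,93],[655,198]],170,400)); print("horns",h,h.mean(0))
E
```

```text
[ 0.4839 -0.2779  0.1926] -8.742371053544593 0.009767539932339656
[332.9305 160.3002]
[331.8552 322.7212]
horns [[0.5556 0.1517 0.0699]
 [0.5552 0.1073 0.0662]
 [0.6304 0.1514 0.0676]
 [0.6298 0.1091 0.0723]] [0.5928 0.1299 0.069 ]
```

View pics/m2.png

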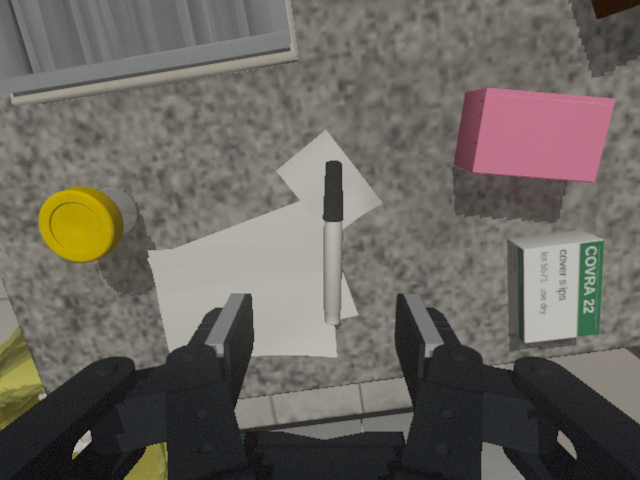

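The marker runs from (334,161) to (332,325), which agrees with the prediction from the first view.

```bash
python3 - <<'E'
import pickle
from h import *
A,B=[pickle.load(open(n+".pkl","rb")) for n in("m1","m2")]
print(tri(A,[[289,212],[273,334]],B,[[334,161],[332,325]]))
e=plane(B,[[334,161],[332,325]],.008); d=e[0]-e[1]; a=np.degrees(np.arctan2(d[1],d[0])); m=e.mean(0); print(e,m,a,np.linalg.norm(d))
delta([*((m[:2]+[.4857,-.3105])/2),.003],a-90)
E
```

```text
[[ 0.4965 -0.2434  0.0072]
 [ 0.4742 -0.3839 -0.0011]]
[[ 0.4968 -0.2436  0.008 ]
 [ 0.475  -0.38    0.008 ]] [ 0.4859 -0.3118  0.008 ] 80.91049459454942 0.13812667238447726
shift mm [-32.7618   6.858  189.5436] turn deg [0.0196 0.0037 0.3417]
```

Call:
{"op": "servo_tool", "data": {
  "plan": [
    [[-0.2,-0.016,0.0035,0.03,0,0,0],[-0.2,-0.016,0.0034,0.03,0,0,0],[-0.2,0,0,0.04,0,0,0.3],[-0.2,0,0,0.04,0,0,0],[-0.2,0,0,0.03,0,0,0],[-0.2,0,0,0.013,0,0,0],[-0.2,0,0,0.007,0,0,0],[-0.2,0,0,0,0,0,0]]
  ]
}}

```text
clock: 16.58
eef_pos: [0.4863, -0.3108, 0.0029]
tcp_rot: [[0.159, 0.987, 0.001], [0.987, -0.159, -0.001], [-0.001, 0.001, -1.0]]
contact_force: [-0.4, 0.9, -0.8]
width: 0.6
grasp_force: 0.0
```

Call:
{"op": "servo_tool", "data": {
  "plan": [
    [[1,0,0,0,0,0,0],[1,0,0,0,0,0,0],[1,0,0,0,0,0,0],[1,0,0,0,0,0,0],[1,0,0,0,0,0,0],[1,0,0,0,0,0,0]]
  ]
}}

```text
clock: 17.32
eef_pos: [0.4866, -0.3111, 0.0035]
tcp_rot: [[0.159, 0.987, 0.001], [0.987, -0.159, -0.001], [-0.001, 0.001, -1.0]]
contact_force: [-0.8, 0.3, 5.6]
width: 0.152
grasp_force: 59.0
```

Call:
{"op": "servo_tool", "data": {
  "plan": [
    [[1,0,0,-0.01,0,0,0],[1,0,0,-0.03,0,0,0],[1,0,0,-0.04,0,0,0],[1,0,0,-0.04,0,0,0],[1,0,0,-0.04,0,0,0],[1,0.01,0,-0.03,0,0,0],[1,0.041,0.0035,0,0,0,0],[1,0.041,0.0035,0,0,0,0],[1,0.041,0.0035,0,0,0,0],[1,0.041,0.0035,0,0,0,0],[1,0.041,0.0035,0,0,0,0],[1,0.041,0.0035,0,0,0,0],[1,0.041,0.0035,0,0,0,0],[1,0.041,0.0035,0,0,0,0],[1,0.041,0.0035,0,0,0,0],[1,0.041,0.003,0,0,0,0],[1,0.03,0,0,0,0,0],[1,0,0,0,0,0,0]]
  ]
}}

```text
clock: 19.58
eef_pos: [0.5913, 0.1298, 0.1925]
tcp_rot: [[0.156, 0.988, 0.0], [0.988, -0.156, -0.0], [-0.0, 0.0, -1.0]]
contact_force: [-0.1, -1.1, -0.3]
width: 0.152
grasp_force: 58.7
```

Call:
{"op": "servo_tool", "data": {
  "plan": [
    [[1,0,0,0,0,0,9],[1,0,0,0,0,0,9],[1,0,0,0,0,0,9],[1,0,0,0,0,0,9],[1,0,0,0,0,0,9],[1,0,0,0,0,0,9],[1,0,0,0,0,0,9],[1,0,0,0,0,0,9],[1,0,0,0.03,0,0,9],[1,0,0,0.03,0,0,0],[1,0,0,0,0,0,0],[1,0,0,0,0,0,0]]
  ]
}}

```text
clock: 21.08
eef_pos: [0.5922, 0.1276, 0.1336]
tcp_rot: [[1.0, -0.003, 0.002], [-0.003, -1.0, -0.0], [0.002, 0.0, -1.0]]
contact_force: [-0.0, -0.6, 1.1]
width: 0.155
grasp_force: 58.7
```

```bash
python3 snap.py h1; python3 - <<'E'
from h import *
delta([.5925,.1295,.0595],-90.3)
im=bot.get_image("side"); w=cv2.imread("pics/h1.png")
cv2.imwrite("pics/h1v.png",cv2.hconcat([cv2.resize(im[120:270,250:400],(400,400)),cv2.resize(w,(400,300))[0:300] if 0 else cv2.copyMakeBorder(cv2.resize(w,(400,300)),0,100,0,0,cv2.BORDER_CONSTANT)]))
E
```

```text
[0.5922 0.1276 0.1336] -90.19580412248811 0.017033784386736164
shift mm [-0.3094 -1.6716 74.6463] turn deg [ 0.001  -0.1605  0.1162]
```

View pics/h1v.png

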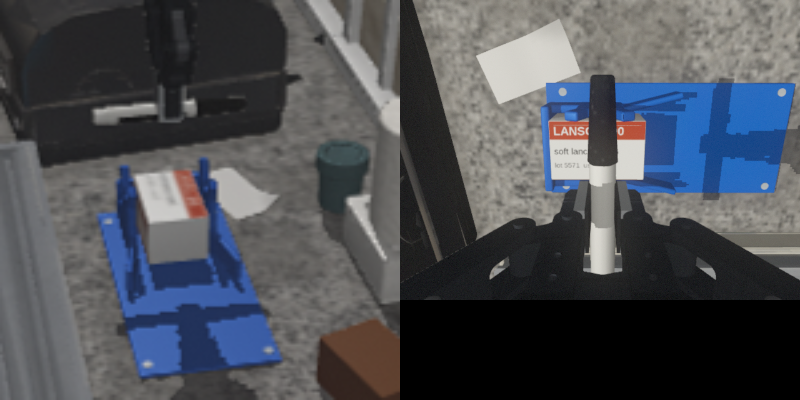

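The marker is held level, cap toward the wall, above the posts. The carton is in the bay. Lower it now.

Call:
{"op": "servo_tool", "data": {
  "plan": [
    [[1,0,-0.0017,0.015,0,0,0],[1,0,0,0.015,0,0,0],[1,0,0,0.015,0,0,0],[1,0,0,0.01,0,0,0],[1,0,0,0.007,0,0,0],[1,0,0,0,0,0,0]]
  ]
}}

```text
clock: 21.92
eef_pos: [0.5912, 0.1299, 0.0697]
tcp_rot: [[1.0, -0.003, -0.001], [-0.003, -1.0, -0.0], [-0.001, 0.0, -1.0]]
contact_force: [-0.6, -0.6, -0.3]
width: 0.149
grasp_force: 58.7
```

Call:
{"op": "servo_tool", "data": {
  "plan": [
    [[1,0,0,0.004,0,0,0],[1,0,0,0.003,0,0,0],[1,0,0,0,0,0,0]]
  ]
}}

```text
clock: 22.3
eef_pos: [0.5914, 0.1299, 0.0632]
tcp_rot: [[1.0, -0.003, -0.0], [-0.003, -1.0, 0.0], [-0.0, -0.0, -1.0]]
contact_force: [0.3, 0.1, -0.0]
width: 0.145
grasp_force: 58.7
```

Call:
{"op": "servo_tool", "data": {
  "plan": [
    [[1,0,0,0.003,0,0,0],[1,0,0,0,0,0,0]]
  ]
}}

```text
clock: 22.55
eef_pos: [0.5914, 0.1299, 0.06]
tcp_rot: [[1.0, -0.003, -0.0], [-0.003, -1.0, -0.0], [-0.0, 0.0, -1.0]]
contact_force: [0.0, 0.0, -0.2]
width: 0.15
grasp_force: 58.7
```

Call:
{"op": "servo_tool", "data": {
  "plan": [
    [[1,0,0,0.001,0,0,0],[1,0,0,0,0,0,0]]
  ]
}}

```text
clock: 22.8
eef_pos: [0.5917, 0.1299, 0.0595]
tcp_rot: [[1.0, -0.003, 0.0], [-0.003, -1.0, 0.0], [0.0, -0.0, -1.0]]
contact_force: [-0.8, 0.3, 1.8]
width: 0.152
grasp_force: 59.0
```

Call:
{"op": "servo_tool", "data": {
  "plan": [
    [[1,0,0,0.001,0,0,0],[1,0,0,0,0,0,0]]
  ]
}}

```text
clock: 23.05
eef_pos: [0.5917, 0.13, 0.0595]
tcp_rot: [[1.0, -0.003, -0.0], [-0.003, -1.0, -0.0], [-0.0, 0.0, -1.0]]
contact_force: [-3.8, -0.1, 9.1]
width: 0.154
grasp_force: 59.7
```

Call:
{"op": "servo_tool", "data": {
  "plan": [
    [[1,0,0,0.001,0,0,0],[1,0,0,0,0,0,0]]
  ]
}}

```text
clock: 23.3
eef_pos: [0.5917, 0.1299, 0.0594]
tcp_rot: [[1.0, -0.003, -0.001], [-0.003, -1.0, -0.0], [-0.001, 0.0, -1.0]]
contact_force: [-7.7, -1.1, 14.3]
width: 0.147
grasp_force: 60.4
```

Contact came at exactly the predicted height, so the marker is seated. Ease off, release and retreat straight up.

Call:
{"op": "servo_tool", "data": {
  "plan": [
    [[1,0,0,-0.002,0,0,0],[0.5,0,0,0,0,0,0],[0.2,0,0,0,0,0,0],[-0.2,0,0,0,0,0,0],[-0.2,0,0,0,0,0,0],[-0.2,0,0,0,0,0,0]]
  ]
}}

```text
clock: 24.05
eef_pos: [0.5915, 0.1299, 0.0592]
tcp_rot: [[1.0, -0.003, -0.0], [-0.003, -1.0, 0.0], [-0.0, -0.0, -1.0]]
contact_force: [-0.5, -0.3, -0.4]
width: 0.604
grasp_force: 0.0
```

Call:
{"op": "servo_tool", "data": {
  "plan": [
    [[-0.2,0,0,-0.005,0,0,0],[-0.2,0,0,-0.01,0,0,0],[-0.2,0,0,-0.02,0,0,0],[-0.2,0,0,-0.03,0,0,0],[-0.2,0,0,-0.03,0,0,0],[-0.2,0,0,-0.03,0,0,0],[-0.2,0,0,-0.03,0,0,0],[-0.2,-0.03,0,-0.01,0,0,0],[-0.2,0,0,0,0,0,0],[-0.2,0,0,0,0,0,0]]
  ]
}}

```text
clock: 25.3
eef_pos: [0.5618, 0.13, 0.225]
tcp_rot: [[1.0, -0.003, 0.001], [-0.003, -1.0, 0.0], [0.001, -0.0, -1.0]]
contact_force: [-0.4, -0.2, -0.1]
width: 0.605
grasp_force: 0.0
```

```bash
python3 snap.py f1; python3 - <<'E'
from h import *
import pickle
C=pickle.load(open("f1.pkl","rb")); im=cv2.imread("pics/f1.png"); m=masks(im)
P=C[0]@np.linalg.inv(C[1])[:3]
def pr(X): p=P@np.r_[X,1]; return p[:2]/p[2]
print("expected ends",pr([.6595,.1295,.064]),pr([.5245,.1295,.064]),"notches",pr([.629,.129,.064]),pr([.555,.129,.064]))
for k in("black","white","red"):
    n,l,st,ce=cv2.connectedComponentsWithStats(m[k])
    print(k,[(st[i].tolist(),ce[i].round().tolist()) for i in range(1,n) if st[i,4]>300])
E
```

```text
[0.5618 0.13   0.225 ] -90.16183596373135 0.022844311861432327
expected ends [323.7208  71.7925] [324.3001 262.7065] notches [324.5913 119.1447] [324.8609 223.5204]
black [([0, 0, 640, 480, 85853], [230.0, 341.0]), ([64, 0, 103, 312, 9695], [115.0, 139.0])]
white [([173, 10, 127, 107, 7527], [236.0, 64.0]), ([264, 138, 65, 127, 3947], [302.0, 187.0]), ([354, 154, 24, 49, 1115], [365.0, 178.0])]
red [([264, 131, 49, 22, 682], [286.0, 141.0]), ([336, 131, 42, 22, 699], [360.0, 142.0])]
```

```bash
python3 - <<'E'
from h import *
im=cv2.imread("pics/f1.png"); g=cv2.cvtColor(im,cv2.COLOR_BGR2GRAY)
for r in(60,66,70,74,80,100,120,200,250,258,262,266,270): print(r,g[r,306:344:2].tolist())
E
```

```text
60 [128, 131, 134, 136, 136, 129, 122, 112, 103, 110, 121, 119, 116, 119, 121, 126, 133, 136, 137]
66 [127, 136, 138, 133, 126, 126, 126, 113, 107, 110, 125, 131, 136, 140, 138, 143, 152, 146, 135]
70 [115, 119, 125, 119, 114, 100, 84, 73, 68, 74, 76, 89, 97, 129, 138, 145, 149, 143, 138]
74 [120, 119, 126, 124, 101, 57, 56, 59, 61, 59, 49, 47, 46, 47, 134, 138, 136, 140, 144]
80 [148, 146, 144, 143, 111, 56, 58, 60, 56, 52, 58, 45, 47, 47, 115, 126, 130, 134, 143]
100 [112, 111, 111, 109, 59, 57, 63, 61, 53, 56, 54, 50, 49, 47, 85, 109, 108, 108, 107]
120 [69, 70, 82, 75, 58, 60, 63, 64, 56, 61, 58, 55, 52, 55, 51, 80, 79, 70, 95]
200 [221, 221, 222, 221, 194, 215, 222, 222, 220, 210, 201, 186, 167, 144, 127, 163, 164, 164, 165]
250 [133, 146, 150, 150, 150, 186, 211, 215, 214, 206, 194, 175, 152, 127, 153, 152, 149, 145, 147]
258 [158, 163, 163, 161, 164, 191, 217, 220, 219, 211, 201, 181, 158, 132, 159, 152, 147, 143, 137]
262 [160, 164, 158, 151, 145, 161, 214, 225, 222, 216, 204, 185, 160, 125, 124, 141, 148, 145, 139]
266 [156, 160, 156, 147, 132, 125, 135, 149, 157, 157, 150, 149, 140, 127, 115, 143, 153, 155, 138]
270 [156, 156, 154, 147, 149, 156, 158, 159, 151, 148, 153, 153, 148, 144, 138, 132, 132, 139, 135]
```

Both ends are where expected: rows 71 and 264 against predicted 72 and 263, with the column centred at about 324. The marker therefore lies straight and level in both notches.

```bash
python3 -c "
from bench import bot
print(bot.finish_job())"
```

```text
the job is handed in; nothing more can be done
None
```

The job is handed in at about 25 s of the 59 s limit: the red-banded carton is home against the back stop (I felt it stop), and the marker lies in both notches, checked in the last wrist image; I moved nothing else.

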